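# Advance the label dispenser's dial by four clicks

### The job

The next tubes need longer labels: with a fingertip, push the upright fin on the label dispenser's dial round clockwise (seen from above) by exactly four clicks from where it stands now, without running past the fourth. Only push the fin, do not pinch it between the fingers, and leave the jar, the clip box and the tin where they are. Finish clear of everything, with the dial resting in its fourth click.

Things in the scene. Friction and masses are not known exactly. Their poses are not given: they have to be found in the camera images.
- dispenser: fixed white label dispenser; origin on the table straight under the dial's axis. In its frame the 50 mm high housing spans x -75..75, y -205..75 mm; a label roll between metal cheeks stands on it at y -177..-103 mm, x -33..53 mm, top 115 mm above the table; a low steel lip juts out to x -93 mm. Black ticks 59 mm from the axis mark the ten stops, 20 degrees apart.
- dial_axis (a point): point on the dial's vertical axis at the top face of the grey dial disc, 62 mm above the table; the disc is 100 mm across and 10 mm thick. Its x axis turns with the dial and points along the fin.
- fin_top (a point): centre of the top edge of the bare-aluminium fin, the only raised thing on the dial: an upright blade set along the radius, 28 mm long (19 to 47 mm from the axis), 12 mm thick, 26 mm high. This point lies 33 mm from the axis, 88 mm above the table.
- fin_trail: rear half (6 mm) of the fin's thickness, the anticlockwise side seen from above: its outer face is the one to push to turn the dial clockwise. Origin on the disc's top face at the fin's mid length, on the fin's mid plane; x points outward along the fin, y out of the face to be pushed (the fin covers y 0..6 mm here).
- fin_lead: front half (6 mm) of the fin's thickness, the clockwise side; same origin and axes as the rear half (the fin covers y -6..0 mm here).
- dial (a joint): dial angle in rad, growing clockwise seen from above; click stops every 0.349 rad (20 degrees) from 0 to 3.14. It starts resting in one of the first four stops; an end stop lies just below 0. About 5 N at the fin's middle lifts it out of a stop; half-way (0.175 rad on) it tips over and snaps by itself into the next stop, ahead of the finger, and stays there.
- jar: loose bystander: small capped upright jar, 40 mm across, 75 mm high; origin at the centre of its underside. It stands beside the dispenser, on the dial's side.
- clip_box: loose bystander: open white card box of paper clips, 90 by 75 by 34 mm; origin at the centre of its underside. It stands beside the dispenser, on the label roll's side.
- tin: loose bystander: shallow open round steel tin, 70 mm across, 28 mm high; origin at the centre of its underside. It stands behind the dispenser, on the side away from the peel lip.

How it is judged:
By the outcome, as a careful person would: the job done as asked, in the order asked, and still so for the second after the job is handed in, with the robot touching nothing.
It also fails if it takes over 45 s, if anything falls off the work surface, if the arm or the gripper's body presses on something with over 40 N, if the wrist force passes 120 N, or if a joint passes its speed limit or range.

### The arm

A 7-joint arm with a two-finger parallel gripper is mounted at the origin on the work surface. World frame = base frame: x ahead of the robot, y to its left, z up, the work surface at z = 0. Lengths are in mm, angles in rad, forces in N, time in s.
With the tool pointing down it reaches from about 400 to 925 mm from the base axis. Payload 4.1 kg.
Tool frame: the origin (TCP) lies on the mounting face of the last link; the fingertips stand 173 mm ahead of it and the grasp point (between the pads) lies 155 mm ahead of it; z points along the fingers, y is the line along which they close (so a half turn about z gives the same grasp; the last joint's range is limited). The gripper opens to 85 mm and grips with 20 to 120 N. Pads are 22 mm wide; open, the fingers measure 114 mm over their backs; the gripper's body (76 mm by 85 mm) begins 54 mm behind the grasp point. The pads swing forward as they close: fully open they stand 13 mm farther back than shut.
Start: joints at [1.118, 0.398, 0.045, 1.537, -0.019, 1.207, -0.051], TCP at [225.235, -609.743, 404.747] pointing down, gripper open.
Joint ranges: [-2.82, 2.82], [-0.49, 2.23], [-1.37, 1.46], [0, 2.46], [-1.36, 4.5], [0.23, 2], [-2.94, 2.94]. Speed limits (rad/s): [2.57, 2.57, 3.14, 3.14, 3.14, 3.14, 3.14].

### API

Orientations are given as a rotation vector (axis times angle).
In Python, from station import bot, claw, viewer, ticket gives the robot as it stands. Calls block until the motion is done:
- bot.move_pose(position, orientation): joint-space move of the TCP to a pose.
- bot.move_l(position, orientation=None, speed=150): straight line of the TCP; orientation=None keeps the orientation; speed is the mean speed in mm/s.
- bot.movej(angles): joint-space move.
- claw.move_gripper(opening, grasp_force=None): opening from 0.0 (shut) to 1.0 (fully open); grasp_force is the grip in N (None keeps the last); returns when the fingers have stopped.
- bot.dwell(seconds).
- bot.solve_ik(position, orientation): joint angles nearest the present ones, or None.
- bot.get_obs(): the state.
- viewer.capture(name): name is "scene" or "top" or "wrist"; returns the picture (384x512x3 uint8, red, green, blue); there is no depth.
- viewer.get_calibration(name): a dict with "K" (3x3 intrinsics, pixels), "world_from_camera" (4x4, takes a point from camera to world coordinates). Camera axes: x right, y up, looking along -z (the intrinsics and any distortion apply to the point x, -y, -z); pixel columns grow to the right and rows downward; lengths in mm; the calibration is good to about 2 mm. A picture is of the moment at which its call begins: read the wrist's pose just before it. get_calibration takes no time and is no camera call; for the wrist camera it gives the pose at the moment of the call.
A pose or a line that the arm cannot do raises bot.PlanningError and nothing moves.
- ticket.finish_job(): hands the job in; it is judged then, once.
The state is a dict: "clock": time; "joint_positions": joint angles; "joint_velocities": joint speeds; "joint_efforts": joint torques, N m; "position": TCP position; "tcp_rot": TCP orientation; "wrist_force": force on the tool from outside, world axes, zero at the start; "ft_torque": the same for the moment, N m; "opening": opening from 0.0 (shut) to 1.0 (fully open); "grasp_force": force on a finger pad.
Only numpy, scipy, OpenCV 4.12 (cv2) and the standard library are available. Lean on these libraries where they do the work, as an engineer would, in place of code of your own. Each camera call takes 0.05 s, during which the arm holds its last target. There are 200 camera calls.

## Working session

There is one attempt and no reset: what is moved stays moved. The work goes in short steps, each a Python script; the robot and the scene stay as the last script left them, time stands still between calls to the robot, and variables do not carry over. Pictures are saved under pics/ and viewed, at most 10 in all, crops included, and the job is handed in when it is done.

```bash
mkdir -p pics
python3 - <<'E'
from station import bot,claw,viewer,ticket
import cv2,numpy as np
for n in("top","scene"):
    im=viewer.capture(n); cv2.imwrite(f"pics/{n}0.png",cv2.resize(im[:,:,::-1],(800,600),interpolation=cv2.INTER_CUBIC))
    c=viewer.get_calibration(n); print(n,{k:np.round(v,3).tolist() if not isinstance(v,str) else v for k,v in c.items()})
o=bot.get_obs();print(o["clock"],o["tcp_rot"],o["position"])
E
```

```text
top {'K': [[419.618, 0.0, 252.026], [0.0, 419.618, 193.677], [0.0, 0.0, 1.0]], 'world_from_camera': [[0.017, 0.987, -0.162, 434.584], [-1.0, 0.016, -0.006, 47.275], [-0.003, 0.162, 0.987, 1015.597], [0.0, 0.0, 0.0, 1.0]]}
scene {'K': [[399.874, 0.0, 254.84], [0.0, 399.874, 188.866], [0.0, 0.0, 1.0]], 'world_from_camera': [[0.754, -0.455, 0.474, 1034.892], [0.657, 0.514, -0.552, -515.527], [0.008, 0.727, 0.686, 774.098], [0.0, 0.0, 0.0, 1.0]]}
0.1 [-3.09085150e+00 -5.52682399e-01  6.53570681e-04] [ 225.13533525 -609.48123804  403.76486178]
```

View pics/top0.png

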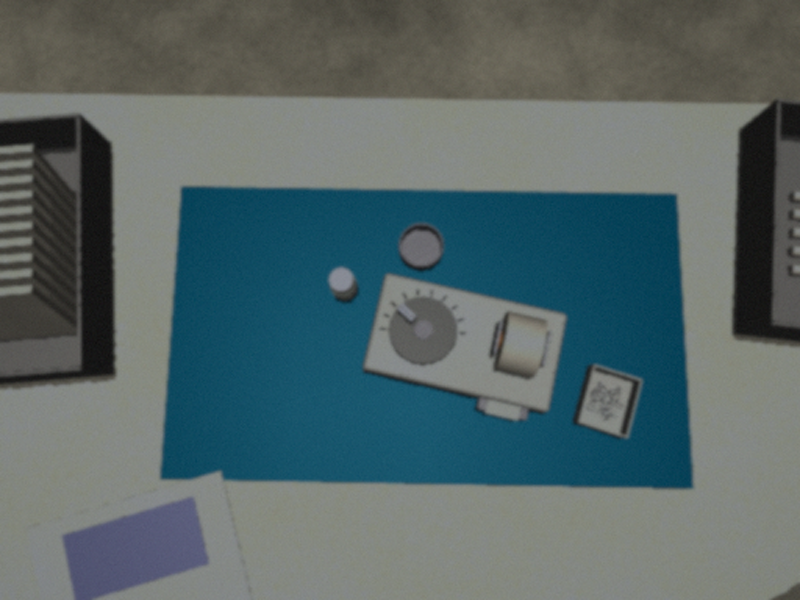

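View pics/scene0.png

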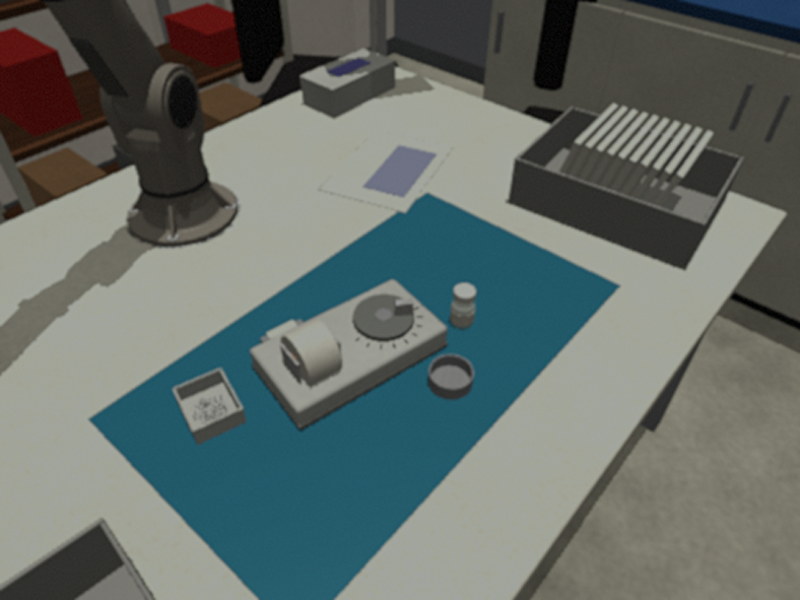

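The top view shows the dial centre at about (423,330), the fin running to the upper left at about (404,311), the jar at (342,283), the tin at (421,246) and the clip box at (608,402). I'll rectify the dial area to metric scale.

```bash
cat > h.py <<'E'
from station import bot,claw,viewer,ticket
import cv2,numpy as np
from scipy.spatial.transform import Rotation as R
def ray(c,uv,z):
    K=np.array(c["K"]);T=np.array(c["world_from_camera"])
    d=np.linalg.inv(K)@[uv[0],uv[1],1]; d=T[:3,:3]@(d*[1,-1,-1]); o=T[:3,3]
    return o+d*(z-o[2])/d[2]
def proj(c,p):
    K=np.array(c["K"]);T=np.array(c["world_from_camera"])
    q=T[:3,:3].T@(np.array(p,float)-T[:3,3]); q=K@(q*[1,-1,-1]); return q[:2]/q[2]
def rect(c,im,cen,z,half=80,s=3.6):
    # up = +x world, left = +y ; s px/mm
    w=[(half,half),(half,-half),(-half,-half),(-half,half)]
    src=np.float32([proj(c,(cen[0]+a,cen[1]+b,z)) for a,b in w])
    n=2*half*s
    H=cv2.getPerspectiveTransform(src,np.float32([(0,0),(n,0),(n,n),(0,n)]))
    return cv2.warpPerspective(im,H,(int(n),int(n)),flags=cv2.INTER_CUBIC)
E
python3 - <<'E'
from h import *
c=viewer.get_calibration("top"); im=viewer.capture("top")
f=lambda u,v,z:ray(c,(u/1.5625,v/1.5625),z)[:2].round(1)
d=f(423,330,62);print("dial",d,"fin",f(404,311,88),"jar",f(341,276,75),"tin",f(421,243,28),"box",f(608,400,34))
for n,p in(("housing",[(388,274),(566,315),(549,411),(364,370)]),):print(n,[f(u,v,50) for u,v in p])
cw=viewer.get_calibration("wrist");T=np.array(cw["world_from_camera"]);o=bot.get_obs()
Rt=R.from_rotvec(o["tcp_rot"]).as_matrix();print("cam in tcp",Rt.T@(T[:3,3]-o["position"]),"\n",Rt.T@T[:3,:3]);print(cw["K"])
cv2.imwrite("pics/rect.png",rect(c,im[:,:,::-1],d,50))
E
```

```text
dial [551.1   9.7] fin [574.8  38.2] jar [627.1 131. ] tin [690.8  12.8] box [ 454.7 -266. ]
housing [array([636.4,  62.7]), array([ 578.4, -203. ]), array([ 437.1, -174.7]), array([492. ,  95.3])]
cam in tcp [81.38599505 -0.83531995 31.89914245] 
 [[-7.34554085e-04  9.48396554e-01  3.17085849e-01]
 [ 9.99998879e-01  2.82910056e-04  1.47039781e-03]
 [ 1.30481344e-03  3.17086574e-01 -9.48395699e-01]]
[[276.34993657   0.         257.00724912]
 [  0.         276.34993657 197.88022561]
 [  0.           0.           1.        ]]
```

View pics/rect.png

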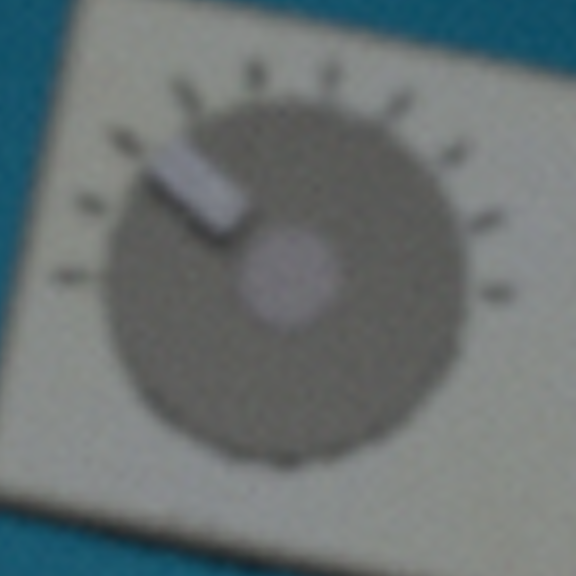

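The rectified view shows ten ticks from (70,277) to (497,293). Their centre is (283.5,285) and their radius is 59 mm, as specified. The fin points at tick 2, the third one, at (122,141), so the target is tick 6 at (400,105). Next I'll close the gripper, descend behind the fin and look.

```bash
cat >> h.py <<'E'
C=np.array([551.6,10.5]); A0=2.3
def pose(a,d,z,r=33):
    a=np.radians(a);u=np.array([np.sin(a),np.cos(a)]);t=np.array([np.cos(a),-np.sin(a)])
    p=C+r*u-d*t
    M=np.array([[u[0],t[0],0],[u[1],t[1],0],[0,0,-1]])
    return [p[0],p[1],z],R.from_matrix(M).as_rotvec()
def st(msg=""):
    o=bot.get_obs();print(msg,round(o["clock"],2),np.round(o["position"],1),"F",np.round(o["wrist_force"],1),"op",round(o["opening"],2));return o
E
python3 - <<'E'
from h import *
claw.move_gripper(0.0)
a=A0+40
for k in(0,20,40,60,75): print(np.round(bot.solve_ik(*pose(a+k,20.5,242)),2))
bot.move_pose(*pose(a,36,330)); st()
p,q=pose(a,36,242); bot.move_l(p,q,speed=100); st()
im=viewer.capture("wrist");cv2.imwrite("pics/w1.png",cv2.resize(im[:,:,::-1],(800,600)))
c=viewer.get_calibration("top");cv2.imwrite("pics/t1.png",rect(c,viewer.capture("top")[:,:,::-1],C,88))
E
```

```text
[ 0.29  0.47 -0.57  1.9   0.33  0.87 -1.18]
[ 0.25  0.48 -0.52  1.87  0.3   0.87 -1.5 ]
[ 0.22  0.48 -0.45  1.85  0.27  0.87 -1.8 ]
[ 0.19  0.48 -0.38  1.83  0.23  0.87 -2.09]
[ 0.16  0.48 -0.33  1.83  0.19  0.86 -2.31]
 3.55 [547.5  57.9 329.9] F [-0.  -0.4 -0. ] op -0.0
 4.58 [547.6  59.3 242.6] F [ 0.2 -0.3 -0.2] op -0.0
```

View pics/w1.png

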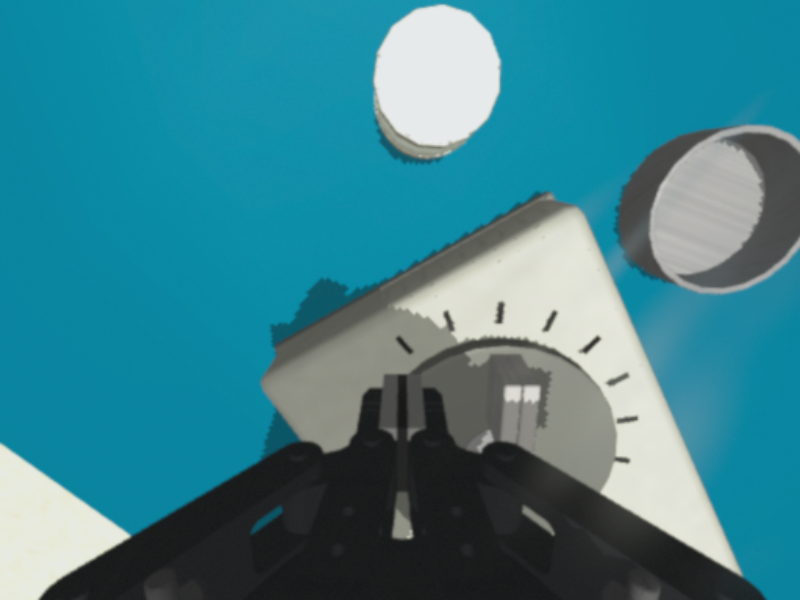

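The wrist view shows the closed fingertips at (405,400), left of and behind the fin. The fin's top is at (522,393) and points at the third tick (500,312), with a clear gap between, so I'll approach until contact.

Run:
```python
from h import *
a=A0+40; t=np.array([np.cos(np.radians(a)),-np.sin(np.radians(a))])
p,q=pose(a,25,242); bot.move_l(p,q,speed=60); bot.dwell(.1); o=st()
f0=o["wrist_force"][:2]@t
for d in np.arange(24,10,-1.):
    p,q=pose(a,d,242); bot.move_l(p,q,speed=30); bot.dwell(.1); o=bot.get_obs()
    f=o["wrist_force"][:2]@t-f0; print(d,round(o["clock"],2),round(f,2), round((np.array(o["position"][:2])-C)@t,2))
    if f<-2: break
```

```text
5.12 [555.3  51.6 242. ] F [-0.5  0.2  0.8] op -0.0
24.0 5.47 1.02 -24.08
23.0 5.82 -0.42 -23.0
22.0 6.17 0.26 -21.99
21.0 6.52 0.54 -20.98
20.0 6.87 0.54 -19.99
19.0 7.22 -0.18 -19.0
18.0 7.57 -0.26 -17.98
17.0 7.92 0.02 -17.02
16.0 8.27 -0.57 -16.32
15.0 8.62 -5.51 -15.88
```

Contact is at d≈16.3 mm. I'll sweep round in small steps, logging force against angle, through three clicks.

```bash
cat >> h.py <<'E'
D=16.3
def sweep(k0,k1,step):
    a0=A0+40
    for k in np.arange(k0,k1+1e-6,step):
        p,q=pose(a0+k,D,242); bot.move_l(p,q,speed=25); bot.dwell(.08); o=bot.get_obs()
        P=np.array(o["position"][:2])-C; ka=np.degrees(np.arctan2(P[0],P[1])+np.arctan(D/33))-a0
        t=R.from_rotvec(o["tcp_rot"]).as_matrix()[:2,1]
        print(round(k,1),round(ka,1),"r",round(np.hypot(*P),1),"F",round(o["wrist_force"][:2]@t,1),"t",round(o["clock"],1))
E
python3 - <<'E'
from h import *
sweep(2,54,2)
im=viewer.capture("wrist");cv2.imwrite("pics/w2.png",cv2.resize(im[:,:,::-1],(800,600)))
c=viewer.get_calibration("top");cv2.imwrite("pics/t2.png",rect(c,viewer.capture("top")[:,:,::-1],C,50))
E
```

```text
2.0 0.8 r 37.3 F -4.9 t 8.9
4.0 1.8 r 37.7 F -7.7 t 9.3
6.0 2.6 r 38.1 F -8.9 t 9.6
8.0 3.4 r 38.5 F -10.1 t 9.9
10.0 8.8 r 37.6 F -3.8 t 10.3
12.0 12.7 r 37.1 F -2.7 t 10.6
14.0 15.2 r 35.9 F 0.4 t 10.9
16.0 16.3 r 36.5 F 0.4 t 11.3
18.0 18.0 r 36.8 F -0.3 t 11.6
20.0 19.3 r 36.9 F -1.1 t 11.9
22.0 20.2 r 37.3 F -5.4 t 12.3
24.0 21.0 r 37.7 F -5.8 t 12.6
26.0 21.7 r 38.1 F -8.8 t 12.9
28.0 22.3 r 38.5 F -9.5 t 13.3
30.0 23.2 r 38.8 F -10.7 t 13.6
32.0 31.5 r 37.3 F -2.8 t 13.9
34.0 35.7 r 36.5 F 0.1 t 14.3
36.0 36.5 r 36.7 F 0.1 t 14.6
38.0 37.5 r 36.9 F -1.2 t 14.9
40.0 38.5 r 37.2 F -4.9 t 15.3
42.0 39.3 r 37.5 F -6.5 t 15.6
44.0 40.0 r 37.8 F -8.0 t 15.9
46.0 40.6 r 38.1 F -9.9 t 16.3
48.0 41.2 r 38.4 F -11.3 t 16.6
50.0 47.8 r 37.5 F -4.3 t 16.9
52.0 53.9 r 36.7 F -0.8 t 17.3
54.0 54.6 r 36.9 F -1.3 t 17.6
```

View pics/w2.png

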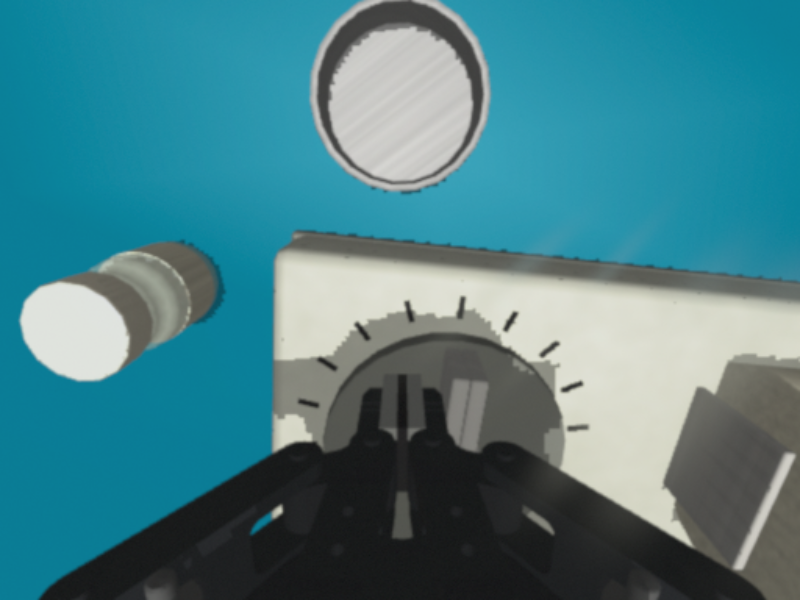

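The fin now points at tick (461,307), which is stop 5, so three clicks are done. The jar and tin are undisturbed. For the fourth click I'll use 1° steps and stop as soon as it snaps.

Run:
```python
from h import *
a0=A0+40
for k in list(range(56,66,2))+list(range(65,77)):
    p,q=pose(a0+k,D,242); bot.move_l(p,q,speed=25); bot.dwell(.15); o=bot.get_obs()
    P=np.array(o["position"][:2])-C; ka=np.degrees(np.arctan2(P[0],P[1])+np.arctan(D/33))-a0
    f=o["wrist_force"][:2]@R.from_rotvec(o["tcp_rot"]).as_matrix()[:2,1]
    print(k,round(ka,1),round(f,1),round(o["clock"],1))
    if k>=64 and ka>67 and f>-2: break
p,q=pose(a0+k,D+12,242); bot.move_l(p,q,speed=60)
p[2]=360; bot.move_l(p,q,speed=150)
st()
im=viewer.capture("wrist");c=viewer.get_calibration("top")
cv2.imwrite("pics/w3.png",cv2.resize(im[:,:,::-1],(800,600)))
```

```text
56 55.5 -3.0 18.1
58 56.5 -4.9 18.5
60 57.4 -5.9 18.9
62 58.2 -8.7 19.3
64 58.8 -9.5 19.7
65 59.1 -11.4 20.1
66 59.5 -11.8 20.5
67 59.8 -12.5 20.9
68 60.1 -12.6 21.3
69 60.6 -13.3 21.7
70 71.4 -1.3 22.1
 23.4 [592.4  24.  359. ] F [-0.5 -0.4 -0.2] op -0.0
```

View pics/w3.png

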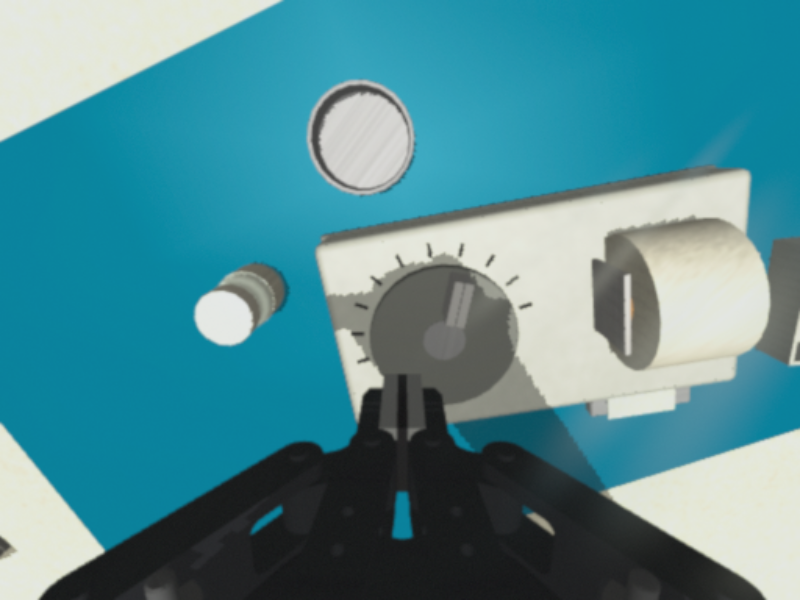

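All ten ticks are visible. The fin at (463,285) points at tick 6 (461,249), about 12° right of vertical, where stop 7 would be at about 33°. The gripper is clear and the jar, tin and box look untouched.

Run:
```python
from station import bot,ticket
bot.dwell(.3); print(ticket.finish_job())
```

```text
the job is handed in; nothing more can be done
None
```

I pushed the dial clockwise four clicks, from stop 2 to stop 6 (counting from 0), with the gripper shut; it rests there, the arm is clear, the jar, tin and clip box look untouched in the last picture, and the job is handed in (no verdict was returned).

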